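# Put the office stamps away in order of size

## Robot

A 6-joint arm with a two-finger parallel gripper is mounted at the origin on the work surface. World frame = base frame: x ahead of the robot, y to its left, z up, the work surface at z = 0. Lengths are in mm, angles in rad, forces in N, time in s.
With the tool pointing down it reaches from about 425 to 950 mm from the base axis. Payload 14.7 kg.
Tool frame: the origin (TCP) lies between the finger pads; the fingertips stand 8 mm ahead of it and the grasp point (between the pads) lies 11 mm behind it (arm.tip_extent is the z of the fingertips in the tool frame, in mm); z points along the fingers, y is the line along which they close (so a half turn about z gives the same grasp; the last joint's range is limited). The gripper opens to 85 mm and grips with 20 to 120 N. Pads are 22 mm wide; open, the fingers measure 114 mm over their backs; the gripper's body (76 mm by 85 mm) begins 54 mm behind the grasp point. The pads swing forward as they close: fully open they stand 13 mm farther back than shut.
Start: joints at [1.106, 0.48, 1.596, -0, 1.065, -0.047], TCP at [263.714, 594.094, 239.297] pointing down, gripper open.
Joint ranges: [-2.75, 2.75], [-0.82, 2.05], [0.23, 2.67], [-1.56, 4.7], [0.09, 2.69], [-2.92, 2.92]. Speed limits (rad/s): [1.89, 1.89, 2.39, 3.01, 3.01, 3.01].

## Interface

Orientations are given as a unit quaternion [w, x, y, z].
In Python, from cell import arm, vision, models gives the robot as it stands. The module is installed in compiled form; this text tells all that it offers.
- The arm moves only by the tool play_rows, never from a script. Its arguments are lists of equal length, an entry for each row: "grip": the opening, from 0 (shut) to 1 (fully open); "slide": the shift along the tool's x, y, z in cm, a list of three; "roll": the turn about the tool's z in rad. A call has 1 to 20 rows; each row shifts and turns the commanded pose from where the row before left it, along the tool's axes as they then stand; what a row does not reach is not made up. A row lasts 1/10 s, in which the tool goes at most 50 mm and 8.59 degrees, less where a joint would pass 70% of its speed; a pose out of reach is approached as far as the arm can. A call is refused whole if a number of a shift passes 5 or a number of a turn 0.15, either way. A call with a gripper value outside its range is refused whole. The fingers move at their own pace and stop on an object; the grip force is fixed at half the most. Time passes only in rows, so rows that do not move let the fingers close. It gives the time, the measured TCP pose, the force, the opening and the grip force at its end, in the units of the state.
- arm.get_state(): the state, without advancing time (a new reading comes with each control period).
- vision.read_camera(name): name is "side" or "top"; returns a dict with "pixels" (384x512x3 uint8, blue, green, red), "intrinsics" (3x3 intrinsics, pixels), "D" ([k1, k2, p1, p2, k3] as OpenCV has them; the pictures are not rectified), "camera_from_world" (4x4, takes a point from world to camera coordinates). Camera axes: x right, y up, looking along -z (the intrinsics and any distortion apply to the point x, -y, -z); pixel columns grow to the right and rows downward; lengths in mm; the calibration is good to about 2 mm. A picture is of the moment at which its call begins. There is no depth.
- arm.close_job(): hands the job in; it is judged then, once.
Trained networks look in the newest picture that a camera, given by its name, has taken for a name from the list of things; names that differ only in an ending like _2 or _b are one class to them, and where a whole thing is asked for, a point or a joint stands for the part that bears it (a point fixed in the world has none). Each returns a list of dicts, best first, with "score" (0 to 1); they miss things now and then, are a little off and sometimes report something else, mostly with a low value. They report only what shows in the picture. A call takes as long as a camera call.
- models.search_frame(label, camera): "uv" ([column, row] in pixels, amid what is visible of it).
The state is a dict: "time": time; "qpos": joint angles; "qd": joint speeds; "joint_efforts": joint torques, N m; "tool_pos": TCP position; "orientation": TCP orientation; "ft_force": force on the tool from outside, world axes, zero at the start; "ft_torque": the same for the moment, N m; "gripper_width": finger opening in mm; "grip_force": force on a finger pad.
Only numpy, scipy, OpenCV 4.12 (cv2) and the standard library are available. Lean on these libraries where they do the work, as an engineer would, in place of code of your own. Each camera call takes 0.05 s, during which the arm holds its last target. There are 200 camera calls.

## Task

Put the four rubber stamps away in the grey stamp tray, one to a bay in order of size: the smallest in the bay next to the ink pad, the largest in the bay farthest from it. Stand each one upright on its rubber in the middle of its bay, its long side along the long side of the bay, and let go of it. Leave the tea cup and the ink pad where they are.

Things in the scene. Friction and masses are not known exactly. Their poses are not given: they have to be found in the camera images.
- stamp_30_handle (a point): Hand rubber stamp, the smallest of the four: a rectangular light-wood mount 30 x 24 mm and 14 mm thick (rubber underneath), with a round upright black handle 22 mm in diameter on its middle, from 14 mm up to the top at 64 mm. It stands on its rubber. The point is the middle of the handle, on its axis, 39 mm above the underside of the stamp; x runs along the mount's long side, y along its short side, z up the handle. Loose, under 0.2 kg.
- stamp_41_handle (a point): Hand rubber stamp, the second smallest of the four: a rectangular light-wood mount 41 x 28 mm and 16 mm thick (rubber underneath), with a round upright black handle 24 mm in diameter on its middle, from 16 mm up to the top at 70 mm. It stands on its rubber. The point is the middle of the handle, on its axis, 43 mm above the underside of the stamp; x runs along the mount's long side, y along its short side, z up the handle. Loose, under 0.2 kg.
- stamp_52_handle (a point): Hand rubber stamp, the second largest of the four: a rectangular light-wood mount 52 x 33 mm and 18 mm thick (rubber underneath), with a round upright black handle 26 mm in diameter on its middle, from 18 mm up to the top at 76 mm. It stands on its rubber. The point is the middle of the handle, on its axis, 47 mm above the underside of the stamp; x runs along the mount's long side, y along its short side, z up the handle. Loose, under 0.2 kg.
- stamp_64_handle (a point): Hand rubber stamp, the largest of the four: a rectangular light-wood mount 64 x 38 mm and 20 mm thick (rubber underneath), with a round upright black handle 28 mm in diameter on its middle, from 20 mm up to the top at 82 mm. It stands on its rubber. The point is the middle of the handle, on its axis, 51 mm above the underside of the stamp; x runs along the mount's long side, y along its short side, z up the handle. Loose, under 0.2 kg.
- bay_1: Bay 1 of the grey stamp tray: a rectangular compartment 88 mm long (its x) by 60 mm wide (its y), lined with felt; the four bays lie side by side at 64 mm centres, in the order 1, 2, 3, 4 along -y, in one fixed tray about 260 x 96 mm. The origin is the middle of the bay, on the felt on which a stamp stands, 5 mm above the desk; z is up. The walls between bays rise 9 mm above the felt, the outer walls 13 mm.
- bay_2: Bay 2 of the grey stamp tray: a rectangular compartment 88 mm long (its x) by 60 mm wide (its y), lined with felt; the four bays lie side by side at 64 mm centres, in the order 1, 2, 3, 4 along -y, in one fixed tray about 260 x 96 mm. The origin is the middle of the bay, on the felt on which a stamp stands, 5 mm above the desk; z is up. The walls between bays rise 9 mm above the felt, the outer walls 13 mm.
- bay_3: Bay 3 of the grey stamp tray: a rectangular compartment 88 mm long (its x) by 60 mm wide (its y), lined with felt; the four bays lie side by side at 64 mm centres, in the order 1, 2, 3, 4 along -y, in one fixed tray about 260 x 96 mm. The origin is the middle of the bay, on the felt on which a stamp stands, 5 mm above the desk; z is up. The walls between bays rise 9 mm above the felt, the outer walls 13 mm.
- bay_4: Bay 4 of the grey stamp tray: a rectangular compartment 88 mm long (its x) by 60 mm wide (its y), lined with felt; the four bays lie side by side at 64 mm centres, in the order 1, 2, 3, 4 along -y, in one fixed tray about 260 x 96 mm. The origin is the middle of the bay, on the felt on which a stamp stands, 5 mm above the desk; z is up. The walls between bays rise 9 mm above the felt, the outer walls 13 mm.
- ink_pad: Closed ink pad, a flat black and grey rectangular case 95 x 60 x 18 mm with a white blank label, lying beside one end of the stamp tray, next to bay 1 or to bay 4 (a round dish of paper clips lies at the other end). Origin: the middle of its underside, on the desk. Not to be moved; it tells at which end the row begins.
- tea_cup: White ceramic tea cup without handle, 80 mm tall and 74 mm across the rim, standing among the stamps. Origin: the middle of its underside; z is up. Not to be moved.

How it is judged (in metres and radians):
At the end, for the whole second after the job is handed in: Smallest stamp in the bay by the ink pad, then by size to the largest in the farthest bay; each within 15 mm of its bay's middle, down on the felt (4 mm), upright (0.1 rad), long side along the bay (0.3 rad), at rest; ink pad within 130 mm of the middle of its end bay (((horizontal distance between ink_pad and bay_1 below 0.13 m and horizontal distance between stamp_30_handle and bay_1 below 0.015 m and z of stamp_30_handle in the frame of bay_1 below 0.043 m and angle between the x axis of stamp_30_handle and the x axis of bay_1, either way round below 0.3 rad and horizontal distance between stamp_41_handle and bay_2 below 0.015 m and z of stamp_41_handle in the frame of bay_2 below 0.047 m and angle between the x axis of stamp_41_handle and the x axis of bay_2, either way round below 0.3 rad and horizontal distance between stamp_52_handle and bay_3 below 0.015 m and z of stamp_52_handle in the frame of bay_3 below 0.051 m and angle between the x axis of stamp_52_handle and the x axis of bay_3, either way round below 0.3 rad and horizontal distance between stamp_64_handle and bay_4 below 0.015 m and z of stamp_64_handle in the frame of bay_4 below 0.055 m and angle between the x axis of stamp_64_handle and the x axis of bay_4, either way round below 0.3 rad) or (horizontal distance between ink_pad and bay_4 below 0.13 m and horizontal distance between stamp_30_handle and bay_4 below 0.015 m and z of stamp_30_handle in the frame of bay_4 below 0.043 m and angle between the x axis of stamp_30_handle and the x axis of bay_4, either way round below 0.3 rad and horizontal distance between stamp_41_handle and bay_3 below 0.015 m and z of stamp_41_handle in the frame of bay_3 below 0.047 m and angle between the x axis of stamp_41_handle and the x axis of bay_3, either way round below 0.3 rad and horizontal distance between stamp_52_handle and bay_2 below 0.015 m and z of stamp_52_handle in the frame of bay_2 below 0.051 m and angle between the x axis of stamp_52_handle and the x axis of bay_2, either way round below 0.3 rad and horizontal distance between stamp_64_handle and bay_1 below 0.015 m and z of stamp_64_handle in the frame of bay_1 below 0.055 m and angle between the x axis of stamp_64_handle and the x axis of bay_1, either way round below 0.3 rad)) and angle between each of stamp_30_handle, stamp_41_handle, stamp_52_handle, stamp_64_handle's own z axis and vertical below 0.1 rad and linear speed of each of stamp_30, stamp_41, stamp_52, stamp_64 below 0.02 m/s); the robot touches nothing.
It fails at once if the tea cup is shifted by more than 20 mm or tipped (distance of tea_cup from where it was at the start of the episode above 0.02 m or angle between tea_cup's own z axis and vertical above 0.25 rad).
It fails at once if the ink pad is shifted by more than 20 mm (distance of ink_pad from where it was at the start of the episode above 0.02 m).
It also fails if it takes over 112 s, if anything falls off the work surface, if the arm or the gripper's body presses on something with over 40 N, if the wrist force passes 120 N, or if a joint passes its speed limit or range.

## Working session

There is one attempt and no reset: what is moved stays moved. The work goes in short steps, Python scripts to look and compute and a tool call to move; the robot and the scene stay as the last step left them, time stands still between calls to the robot, and variables do not carry over. Pictures are saved under pics/ and viewed, at most 14 in all, crops included, and the job is handed in when it is done.

Besides the shell and the picture viewer there is one more tool, called after "Request:" by a JSON object that holds its "name" and its "arguments", one argument or row to a line. play_rows: Moves the arm, as the interface text tells. Its arguments: {"type":"object","properties":{"grip":{"type":"array"},"slide":{"type":"array"},"roll":{"type":"array"}},"required":["grip","slide","roll"]}

```bash
mkdir -p pics; python3 - <<'E'
from cell import arm, vision, models
import cv2
for c in ("top","side"):
    r=vision.read_camera(c); cv2.imwrite(f"pics/{c}0.png",r["pixels"])
    print(c,r["intrinsics"].tolist() if hasattr(r["intrinsics"],'tolist') else r["intrinsics"],r["D"],r["camera_from_world"])
s=arm.get_state(); print(s, arm.tip_extent)
for n in ["stamp_30_handle","stamp_41_handle","stamp_52_handle","stamp_64_handle","bay_1","ink_pad","tea_cup"]:
    for c in ("top","side"): print(n,c,models.search_frame(n,c)[:5])
E
```

```text
top [[387.1215876890336, 0.0, 256.5758315375036], [0.0, 387.1215876890336, 191.08187681571025], [0.0, 0.0, 1.0]] [-0.12464583  0.          0.          0.          0.        ] [[-1.91860150e-04 -9.99713284e-01  2.39439557e-02 -7.52189279e+00]
 [ 9.91691419e-01  2.88992449e-03  1.28607069e-01 -5.42337950e+02]
 [-1.28639392e-01  2.37696900e-02  9.91406531e-01 -8.17948917e+02]
 [ 0.00000000e+00  0.00000000e+00  0.00000000e+00  1.00000000e+00]]
side [[353.1414356990916, 0.0, 258.2062871270389], [0.0, 353.1414356990916, 193.1351776113314], [0.0, 0.0, 1.0]] [-0.00582916  0.          0.          0.          0.        ] [[ 8.01017718e-01 -5.98600830e-01  6.90380628e-03 -4.41169235e+02]
 [ 4.59313063e-01  6.21944234e-01  6.34205708e-01 -2.98432787e+02]
 [-3.83929846e-01 -5.04839000e-01  7.73133531e-01 -5.81335809e+02]
 [ 0.00000000e+00  0.00000000e+00  0.00000000e+00  1.00000000e+00]]
{'time': 0.1, 'qpos': array([ 1.10642874e+00,  4.80787127e-01,  1.59679563e+00, -1.03323342e-05,
        1.06510762e+00, -4.65755070e-02]), 'qd': array([-0.00033251, -0.00075728, -0.00387263, -0.00032826,  0.0002
[... 1060 characters left out ...]
, 'score': 0.85}]
stamp_64_handle side [{'uv': [219.4, 227.7], 'score': 0.82}, {'uv': [268.8, 166.9], 'score': 0.21}]
bay_1 top [{'uv': [179.6, 151.2], 'score': 0.88}, {'uv': [235.3, 149.1], 'score': 0.88}, {'uv': [264.3, 146.6], 'score': 0.7}, {'uv': [209.4, 146.4], 'score': 0.63}]
bay_1 side [{'uv': [300.2, 199.1], 'score': 0.94}, {'uv': [282.6, 182.3], 'score': 0.85}, {'uv': [251.6, 149.1], 'score': 0.77}, {'uv': [269.4, 164.3], 'score': 0.65}]
ink_pad top [{'uv': [145.2, 147.1], 'score': 0.66}]
ink_pad side [{'uv': [229.1, 135.7], 'score': 0.67}]
tea_cup top [{'uv': [325.7, 227.0], 'score': 0.66}, {'uv': [146.5, 148.6], 'score': 0.47}]
tea_cup side [{'uv': [268.9, 275.4], 'score': 0.96}]
```

```bash
python3 - <<'E'
import cv2
a=cv2.imread("pics/top0.png")[110:270,80:430]; cv2.imwrite("pics/top0c.png",cv2.resize(a,None,fx=2.28,fy=2.28,interpolation=2))
a=cv2.imread("pics/side0.png"); cv2.imwrite("pics/side0c.png",cv2.resize(a,None,fx=1.55,fy=1.55,interpolation=2))
E
```

```text
(no output)
```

View pics/top0c.png

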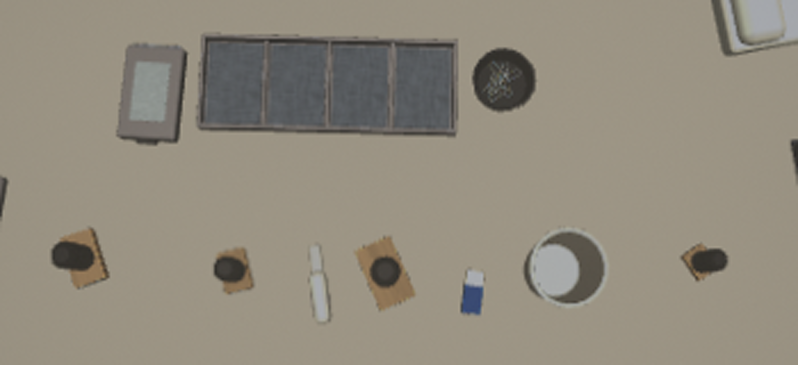

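View pics/side0c.png

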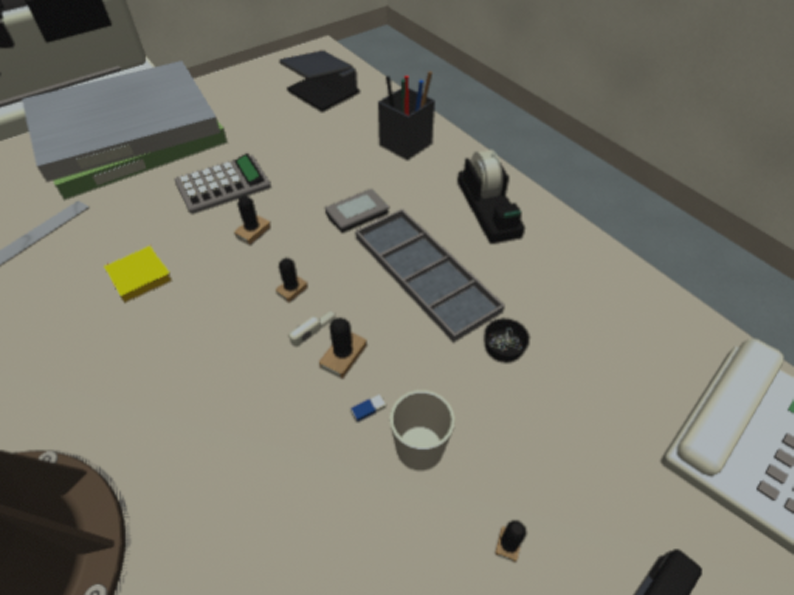

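The top view shows the ink pad at left (+y), crop (152,92), beside bay 1, with the clip dish at the other end. The stamps run left to right: 52 at (80,258), 41 at (233,270), 64 at (385,272) and 30 at (706,261), with the cup at (567,267). The side view agrees. Next I fit poses by silhouette.

```bash
cat > fit.py <<'E'
import numpy as np, cv2
from scipy.optimize import minimize
from scipy.spatial.transform import Rotation as R
S={30:(30,24,14,22,64),41:(41,28,16,24,70),52:(52,33,18,26,76),64:(64,38,20,28,82)}
def proj(r,P):
    T=np.diag([1,-1,-1,1.])@np.array(r["camera_from_world"])
    return cv2.projectPoints(np.float64(P),cv2.Rodrigues(T[:3,:3])[0],T[:3,3],np.array(r["intrinsics"]),np.array(r["D"]))[0][:,0]
def box(l,w,z0,z1): return np.array([[a*l/2,b*w/2,z] for a in(-1,1) for b in(-1,1) for z in(z0,z1)])
def cyl(d,z0,z1): t=np.linspace(0,6.283,24); return np.array([[d/2*np.cos(a),d/2*np.sin(a),z] for a in t for z in(z0,z1)])
def place(P,p,z=0): 
    c,s=np.cos(p[2]),np.sin(p[2]); return P@np.array([[c,s,0],[-s,c,0],[0,0,1]])+[p[0],p[1],z]
def ray(r,uv,z):
    T=np.array(r["camera_from_world"]); n=cv2.undistortPoints(np.float64([[uv]]),np.array(r["intrinsics"]),np.array(r["D"]))[0,0]
    d=T[:3,:3].T@[n[0],-n[1],-1]; c=-T[:3,:3].T@T[:3,3]; return c+d*(z-c[2])/d[2]
def fill(r,parts,p,z=0,k=4):
    m=np.zeros((384*k,512*k),np.uint8)
    for P in parts: cv2.fillConvexPoly(m,cv2.convexHull(np.int32(np.round((proj(r,place(P,p,z))+.5)*k))),1)
    return cv2.resize(m.astype(np.float32),(512,384),interpolation=cv2.INTER_AREA)
def masks(r,dark=60,sat=75):
    h=cv2.cvtColor(r["pixels"],cv2.COLOR_BGR2HSV)
    b=h[...,2]<dark; w=(h[...,1]>sat)&(h[...,0]<25)&~b
    return w.astype(np.float32),b.astype(np.float32)
def fit(rs,n,p0,z=0,pad=45):
    l,w,t,d,H=S[n]; mb=box(l,w,0,t); hc=cyl(d,t,H); M=[masks(r) for r in rs]
    def cost(p):
        c=0
        for r,(W,B) in zip(rs,M):
            u,v=np.int32(proj(r,[[p0[0],p0[1],z+30]])[0]); sl=np.s_[max(v-pad,0):v+pad,max(u-pad,0):u+pad]
            h=fill(r,[hc],p,z); m=np.clip(fill(r,[mb],p,z)-h,0,1)
            c+=(abs(h-B)[sl].sum()+abs(m-W)[sl].sum())/fill(r,[mb,hc],p,z).sum()
        return c/len(rs)
    best=None
    for y in np.arange(0,np.pi,np.pi/6) if len(p0)<3 else [p0[2]]:
        s=minimize(cost,[p0[0],p0[1],y],method="Nelder-Mead",options=dict(initial_simplex=[[p0[0],p0[1],y],[p0[0]+6,p0[1],y],[p0[0],p0[1]+6,y],[p0[0],p0[1],y+.3]],maxfev=90))
        if best is None or s.fun<best.fun: best=s
    return best.x,best.fun
def tool():
    from cell import arm
    s=arm.get_state(); q=s["orientation"]; return s,R.from_quat([q[1],q[2],q[3],q[0]]).as_matrix()
def go(x,y,z,yaw=None):
    """print tool-axis shift (cm) and roll so that tool y lies along yaw (mod pi)"""
    s,M=tool(); d=M.T@(np.array([x,y,z])-s["tool_pos"])/10
    print("at",s["tool_pos"].round(1),"slide",d.round(2),"w",round(s["gripper_width"],1))
    if yaw is not None:
        a=np.arctan2(M[1,1],M[0,1]); e=(yaw-a+np.pi/2)%np.pi-np.pi/2
        print("roll",round(-e,3),"q6",s["qpos"][5].round(2),"tooly",round(a,3),"tilt",M[2].round(3))
E
python3 - <<'E'
from fit import *; from cell import vision,models
t=vision.read_camera("top"); s=vision.read_camera("side")
W,B=masks(t); cv2.imwrite("pics/m.png",cv2.resize(np.dstack([B,W,W*0])[110:270,60:430]*255,None,fx=2,fy=2))
for n,uv in [(52,(115.6,223)),(41,(184.5,228.7)),(64,(246.6,230.2)),(30,(387.8,223))]:
    p=ray(t,uv,40)[:2]
    for c in ([t],[t,s]): x,f=fit(c,n,p); print(n,x.round(2),round(f,3))
# tray: outer rect corners from crop (top rim z=18)
c=[(205,34),(457,40),(456,133),(199,127)]
print(np.array([ray(t,(80+a/2.28-.3,110+b/2.28-.3),18) for a,b in c]).round(1))
g=t["pixels"].astype(int); print("cup",ray(t,(80+567/2.28,110+267/2.28),80),"pen",[ray(t,(80+a/2.28,110+b/2.28),8).round() for a,b in((315,245),(321,322))],"er",ray(t,(80+473/2.28,110+292/2.28),8))
b=[q["uv"] for q in models.search_frame("bay_1","top")]; print([ray(t,u,5).round(1) for u in b])
E
```

```text
52 [4.7291e+02 3.1151e+02 3.4000e-01] 0.422
52 [4.7240e+02 3.1223e+02 3.4000e-01] 0.814
41 [4.6082e+02 1.5993e+02 2.6000e-01] 0.405
41 [4.6134e+02 1.6046e+02 2.6000e-01] 1.167
64 [4.5914e+02 1.1350e+01 4.1000e-01] 0.278
64 [4.5877e+02 1.1360e+01 4.1000e-01] 0.444
30 [ 469.83 -307.46    0.56] 0.394
30 [ 470.51 -306.7     0.53] 0.372
[[698.9 193.8  18. ]
 [693.4 -61.7  18. ]
 [597.5 -59.7  18. ]
 [602.8 196.4  18. ]]
cup [ 461.32254778 -155.888418     80.        ] pen [array([486.,  79.,   8.]), array([410.,  73.,   8.])] er [439.50046764 -76.89031885   8.        ]
[array([653. ,  39.5,   5. ]), array([651.8,  99.6,   5. ]), array([645.8, 164.8,   5. ])][ WARN:0@2.272] global loadsave.cpp:1063 imwrite_ Unsupported depth image for selected encoder is fallbacked to CV_8U.
```

View pics/m.png

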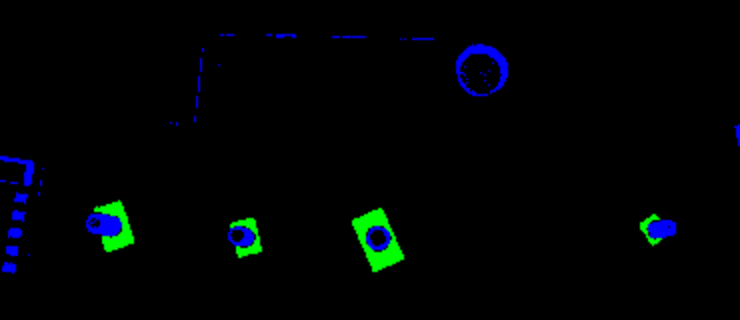

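The mask isolates all four stamps cleanly, and the tray comes out at yaw -0.021, centre (648,67). The 30 stamp is nearly square, so I check its yaw separately.

```bash
python3 - <<'E'
from fit import *; from cell import vision
t=vision.read_camera("top"); s=vision.read_camera("side")
for y in (.5,.5-1.57,.8,-.8):
    for c in ([t],[s]): x,f=fit(c,30,[470,-307,y],pad=25); print(x.round(2),round(f,3))
im=[]
for r in (t,s):
    u,v=np.int32(proj(r,[[470,-307,20]])[0]); A=cv2.resize(r["pixels"][v-20:v+20,u-20:u+20],(380,380),interpolation=cv2.INTER_CUBIC); im.append(A)
cv2.imwrite("pics/s30.png",np.hstack(im))
go(472.5,312,200,.34)
E
```

```text
[ 469.94 -307.79    0.52] 0.347
[ 471.57 -305.96    0.53] 0.296
[ 469.98 -307.29   -0.69] 0.395
[ 470.93 -306.53   -1.06] 0.36
[ 469.84 -307.64    0.58] 0.344
[ 471.46 -305.77    0.5 ] 0.294
[ 470.   -307.     -0.65] 0.396
[ 470.9  -306.58   -1.11] 0.356
at [263.7 594.1 239.3] slide [-30.53 -17.31   3.93] w 85.6
roll 0.813 q6 -0.05 tooly 1.153 tilt [-0. -0. -1.]
```

View pics/s30.png

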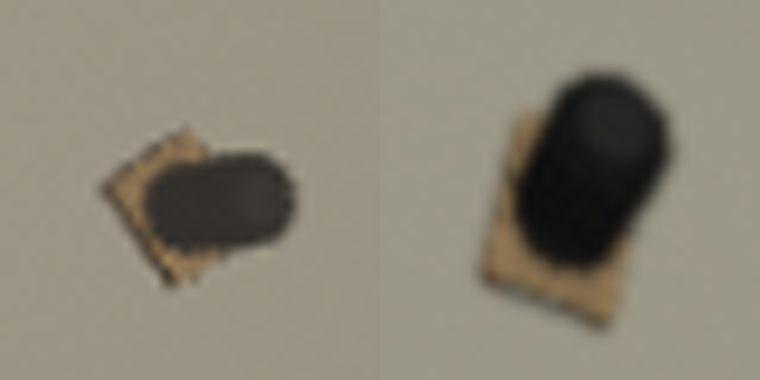

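The long side points up and left in the top view, so yaw is about 0.53. I start with stamp 52.

Request:
{"name": "play_rows", "arguments": {
  "grip": [1,1,1,1,1,1,1,1,1,1,1,1,1,1,1,1,1],
  "slide": [
    [-3.05,-1.73,0],
    [-3.05,-1.73,0],
    [-3.05,-1.73,0],
    [-3.05,-1.73,0],
    [-3.05,-1.73,0],
    [-3.05,-1.73,0],
    [-3.05,-1.73,0],
    [-3.05,-1.73,0],
    [-3.05,-1.73,0],
    [-3.05,-1.73,0],
    [0,0,1],
    [0,0,1],
    [0,0,1],
    [0,0,1],
    [0,0,0],
    [0,0,0],
    [0,0,0]
  ],
  "roll": [0,0,0,0,0,0,0,0,0,0,0.14,0.14,0.14,0.14,0.14,0.113,0]
}}

```text
time: 2.75
tool_pos: [472.3, 312.3, 199.3]
orientation: [-0.0, 0.578, 0.816, 0.0]
ft_force: [-0.1, 0.1, 0.5]
gripper_width: 85.8
grip_force: 0.0
```

```bash
python3 -c "
from fit import *
go(472.5,312,39,.34)"
```

```text
at [472.3 312.3 199.3] slide [-3.000e-02  1.000e-02  1.603e+01] w 85.8
roll -0.002 q6 0.19 tooly 0.338 tilt [ 0.  0. -1.]
```

Request:
{"name": "play_rows", "arguments": {
  "grip": [1,1,1,1,1,1,1,0,0,0,0,0,0,0,0,0],
  "slide": [
    [0,0,3],
    [0,0,3],
    [0,0,3],
    [0,0,3],
    [0,0,2],
    [0,0,2],
    [0,0,0],
    [0,0,0],
    [0,0,0],
    [0,0,0],
    [0,0,0],
    [0,0,0],
    [0,0,0],
    [0,0,0],
    [0,0,0],
    [0,0,0]
  ],
  "roll": [0,0,0,0,0,0,0,0,0,0,0,0,0,0,0,0]
}}

```text
time: 4.35
tool_pos: [472.7, 312.5, 40.2]
orientation: [0.0, 0.577, 0.817, 0.001]
ft_force: [-2.6, -0.4, 9.8]
gripper_width: 24.6
grip_force: 58.2
```

Request:
{"name": "play_rows", "arguments": {
  "grip": [0,0,0,0,0,0,0],
  "slide": [
    [0,0,-1],
    [0,0,-3],
    [0,0,-3],
    [0,0,-3],
    [0,0,-3],
    [0,0,-2],
    [0,0,0]
  ],
  "roll": [0,0,0,0,0,0,0]
}}

```text
time: 5.05
tool_pos: [473.6, 313.0, 192.8]
orientation: [0.001, 0.577, 0.817, 0.002]
ft_force: [-0.3, 0.3, -1.9]
gripper_width: 24.9
grip_force: 58.9
```

```bash
python3 - <<'E'
from fit import *; from cell import vision
print(tool()[0]["grip_force"])
go(647.5,35.2,190,-.021)
t=vision.read_camera("top"); s=vision.read_camera("side")
im=[]
for r in (t,s):
    u,v=np.int32(proj(r,[[472,312,160]])[0]); u=np.clip(u,48,463); v=np.clip(v,48,335); im.append(cv2.resize(r["pixels"][v-48:v+48,u-48:u+48],(390,390)))
cv2.imwrite("pics/g52.png",np.hstack(im))
E
```

```text
58.919373750686646
at [473.6 313.  192.8] slide [-31.99   7.12   0.29] w 24.9
roll 0.361 q6 0.19 tooly 0.34 tilt [ 0.001  0.005 -1.   ]
```

View pics/g52.png

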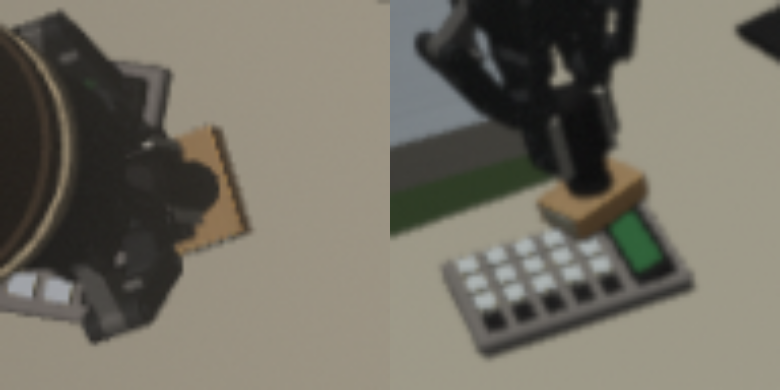

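Stamp 52 is held upright, visible in both views with its mount below the fingers. I carry it to bay 3.

Request:
{"name": "play_rows", "arguments": {
  "grip": [0,0,0,0,0,0,0,0,0,0,0,0,0,0,0,0,0],
  "slide": [
    [-1.6,0.35,0],
    [-3,0.67,0],
    [-3,0.67,0],
    [-3,0.67,0],
    [-3,0.67,0],
    [-3,0.67,0],
    [-3,0.67,0],
    [-3,0.67,0],
    [-3,0.67,0],
    [-3,0.67,0],
    [-2.4,0.74,0],
    [0,0,0],
    [0,0,0],
    [0,0,0],
    [0,0,0],
    [0,0,0],
    [0,0,0]
  ],
  "roll": [0,0,0,0,0,0,0,0,0,0,0,0.09,0.09,0.09,0.09,0,0]
}}

```text
time: 6.85
tool_pos: [642.4, 43.0, 188.4]
orientation: [-0.0, 0.713, 0.701, -0.001]
ft_force: [-0.7, 0.3, -1.2]
gripper_width: 24.7
grip_force: 58.9
```

```bash
python3 - <<'E'
from fit import *; from cell import vision
go(647.5,35.2,47,-.021)
t=vision.read_camera("top"); s=vision.read_camera("side")
im=[]
for r in (t,s):
    u,v=np.int32(proj(r,[[647,35,120]])[0]); im.append(cv2.resize(r["pixels"][v-60:v+60,u-60:u+60],(390,390)))
cv2.imwrite("pics/b52.png",np.hstack(im))
E
```

```text
at [642.4  43.  188.4] slide [-0.77  0.55 14.14] w 24.7
roll 0.003 q6 0.04 tooly -0.018 tilt [-0.    -0.001 -1.   ]
```

View pics/b52.png

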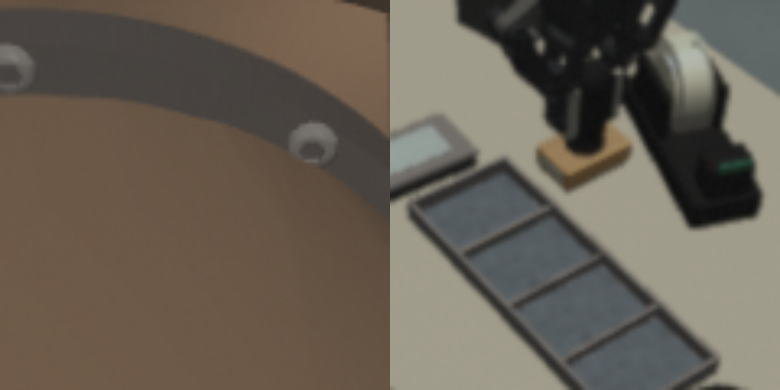

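The arm blocks the top view here, and the side view shows the mount upright. I correct the position and lower.

Request:
{"name": "play_rows", "arguments": {
  "grip": [0,0,0,0,0,0,0,0],
  "slide": [
    [-0.77,0.55,2],
    [0,0,3],
    [0,0,3],
    [0,0,2],
    [0,0,2],
    [0,0,1],
    [0,0,0.9],
    [0,0,0]
  ],
  "roll": [0,0,0,0,0,0,0,0]
}}

```text
time: 7.75
tool_pos: [647.8, 35.8, 49.6]
orientation: [-0.0, 0.714, 0.7, -0.0]
ft_force: [0.7, -0.1, 0.1]
gripper_width: 24.7
grip_force: 58.9
```

```bash
python3 - <<'E'
from fit import *; from cell import vision
go(647.5,35.2,45,-.021)
s=vision.read_camera("side")
print(tool()[0]["ft_force"])
l,w,t,d,H=S[52]
for z in (5,7): 
    x,f=fit([s],52,[647.5,35.2,-.02],z=z,pad=24); print(x.round(2),round(f,3))
E
```

```text
at [647.8  35.8  49.6] slide [-0.06 -0.03  0.46] w 24.7
roll 0.001 q6 0.03 tooly -0.02 tilt [-0.    -0.001 -1.   ]
[ 0.13696966 -0.35136393 -0.43355651]
[ 6.5377e+02  3.9200e+01 -1.9000e-01] 1.264
[ 6.5254e+02  3.8550e+01 -1.0000e-02] 1.236
```

Request:
{"name": "play_rows", "arguments": {
  "grip": [0,0,0,0.65,0.65,0.65,0.65,0.65],
  "slide": [
    [0,0,0.2],
    [0,0,0.15],
    [0,0,0],
    [0,0,0],
    [0,0,0],
    [0,0,0],
    [0,0,0],
    [0,0,0]
  ],
  "roll": [0,0,0,0,0,0,0,0]
}}

```text
time: 8.6
tool_pos: [648.1, 35.9, 46.8]
orientation: [0.0, 0.714, 0.7, 0.0]
ft_force: [0.7, 0.3, -0.8]
gripper_width: 55.1
grip_force: 0.0
```

Request:
{"name": "play_rows", "arguments": {
  "grip": [0.65,0.65,0.65,0.65,0.65,0.65,0.65,1],
  "slide": [
    [0,0,-1],
    [0,0,-2],
    [0,0,-3],
    [0,0,-3],
    [0,0,-3],
    [0,0,-2.5],
    [0,0,0],
    [0,0,0]
  ],
  "roll": [0,0,0,0,0,0,0,0]
}}

```text
time: 9.4
tool_pos: [648.4, 35.9, 192.8]
orientation: [0.001, 0.714, 0.7, 0.001]
ft_force: [-0.1, -0.5, -0.4]
gripper_width: 68.2
grip_force: 0.0
```

```bash
python3 - <<'E'
from fit import *
go(461.2,160.3,200,.26)
E
```

```text
at [648.4  35.9 192.8] slide [ 12.06 -18.96  -0.75] w 68.2
roll -0.28 q6 0.03 tooly -0.02 tilt [ 0.     0.002 -1.   ]
```

Request:
{"name": "play_rows", "arguments": {
  "grip": [1,1,1,1,1,1,1,1,1,1,1,1],
  "slide": [
    [1.2,-1.9,0],
    [1.55,-2.44,0],
    [1.55,-2.44,0],
    [1.55,-2.44,0],
    [1.55,-2.44,0],
    [1.55,-2.44,0],
    [1.55,-2.44,0],
    [1.55,-2.42,0],
    [0,0,0],
    [0,0,0],
    [0,0,0],
    [0,0,0]
  ],
  "roll": [0,0,0,0,0,0,0,0,-0.14,-0.14,0,0]
}}

```text
time: 10.6
tool_pos: [460.6, 160.0, 191.3]
orientation: [-0.0, 0.611, 0.791, -0.0]
ft_force: [-0.9, 0.5, -0.2]
gripper_width: 85.4
grip_force: 0.0
```

```bash
python3 - <<'E'
from fit import *; from cell import vision
go(461.2,160.3,37,.26)
t=vision.read_camera("top"); s=vision.read_camera("side")
im=[]
for r in (t,s):
    u,v=np.int32(proj(r,[[647,35,30]])[0]); im.append(cv2.resize(r["pixels"][v-40:v+40,u-40:u+40],(390,390)))
cv2.imwrite("pics/p52.png",np.hstack(im))
E
```

```text
at [460.6 160.  191.3] slide [1.000e-02 8.000e-02 1.543e+01] w 85.4
roll -0.004 q6 0.02 tooly 0.256 tilt [-0.    -0.001 -1.   ]
```

View pics/p52.png

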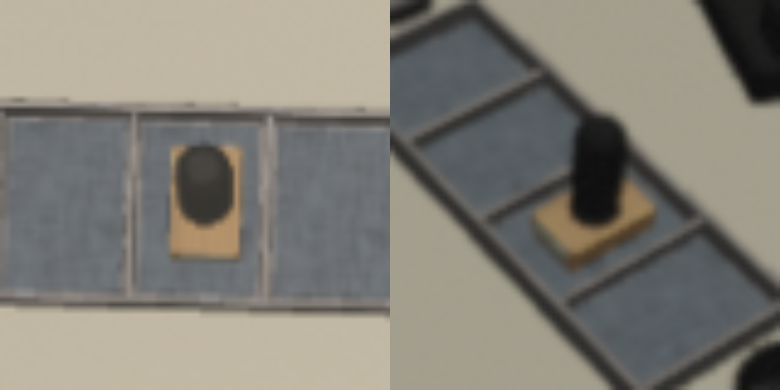

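Stamp 52 stands upright and centred in bay 3: mount at crop (206,202), bay centre about (201,206). Next is stamp 41.

Request:
{"name": "play_rows", "arguments": {
  "grip": [1,1,1,1,1,1,1,0,0,0,0,0,0,0,0,0],
  "slide": [
    [0,0.08,3],
    [0,0,3],
    [0,0,3],
    [0,0,3],
    [0,0,2],
    [0,0,1.4],
    [0,0,0],
    [0,0,0],
    [0,0,0],
    [0,0,0],
    [0,0,0],
    [0,0,0],
    [0,0,0],
    [0,0,0],
    [0,0,0],
    [0,0,0]
  ],
  "roll": [0,0,0,0,0,0,0,0,0,0,0,0,0,0,0,0]
}}

```text
time: 12.3
tool_pos: [462.1, 160.5, 38.4]
orientation: [0.0, 0.61, 0.793, 0.0]
ft_force: [-0.7, -1.0, 8.9]
gripper_width: 22.9
grip_force: 58.2
```

Request:
{"name": "play_rows", "arguments": {
  "grip": [0,0,0,0,0,0,0,0],
  "slide": [
    [0,0,-1],
    [0,0,-3],
    [0,0,-3],
    [0,0,-3],
    [0,0,-3],
    [0,0,-2],
    [0,0,0],
    [0,0,0]
  ],
  "roll": [0,0,0,0,0,0,0,0]
}}

```text
time: 13.1
tool_pos: [461.8, 160.4, 188.4]
orientation: [0.0, 0.609, 0.793, 0.0]
ft_force: [1.0, 0.3, -1.6]
gripper_width: 22.5
grip_force: 58.8
```

```bash
python3 - <<'E'
from fit import *
go(648.9,99.2,190,-.021)
E
```

```text
at [461.8 160.4 188.4] slide [-10.73  16.51  -0.14] w 22.5
roll 0.281 q6 0.01 tooly 0.26 tilt [ 0.     0.001 -1.   ]
```

Request:
{"name": "play_rows", "arguments": {
  "grip": [0,0,0,0,0,0,0,0,0,0,0,0,0],
  "slide": [
    [-0.93,1.51,0],
    [-1.4,2.14,0],
    [-1.4,2.14,0],
    [-1.4,2.14,0],
    [-1.4,2.14,0],
    [-1.4,2.14,0],
    [-1.4,2.14,0],
    [-1.4,2.16,0],
    [0,0,0],
    [0,0,0],
    [0,0,0],
    [0,0,0],
    [0,0,0]
  ],
  "roll": [0,0,0,0,0,0,0,0,0.1,0.1,0.08,0,0]
}}

```text
time: 14.4
tool_pos: [648.4, 99.1, 186.8]
orientation: [-0.0, 0.713, 0.701, -0.001]
ft_force: [-0.4, 0.0, -0.0]
gripper_width: 22.8
grip_force: 58.8
```

```bash
python3 - <<'E'
from fit import *
go(648.9,99.2,44.5,-.021)
E
```

```text
at [648.4  99.1 186.8] slide [ 0.02  0.08 14.23] w 22.8
roll 0.004 q6 0.12 tooly -0.017 tilt [-0.    -0.002 -1.   ]
```

Request:
{"name": "play_rows", "arguments": {
  "grip": [0,0,0,0,0,0,0,0,0,0,0.65,0.65,0.65,0.65,0.65],
  "slide": [
    [0,0.08,2],
    [0,0,3],
    [0,0,3],
    [0,0,2],
    [0,0,2],
    [0,0,1],
    [0,0,0.9],
    [0,0,0.2],
    [0,0,0.2],
    [0,0,0],
    [0,0,0],
    [0,0,0],
    [0,0,0],
    [0,0,0],
    [0,0,0]
  ],
  "roll": [0,0,0,0,0,0,0,0,0,0,0,0,0,0,0]
}}

```text
time: 15.9
tool_pos: [649.7, 99.1, 44.9]
orientation: [0.0, 0.714, 0.7, 0.0]
ft_force: [-0.2, 0.5, 0.5]
gripper_width: 55.6
grip_force: 0.0
```

Request:
{"name": "play_rows", "arguments": {
  "grip": [0.65,0.65,0.65,0.65,0.65,0.65,0.65,1],
  "slide": [
    [0,0,-1],
    [0,0,-2],
    [0,0,-3],
    [0,0,-3],
    [0,0,-3],
    [0,0,-2.5],
    [0,0,0],
    [0,0,0]
  ],
  "roll": [0,0,0,0,0,0,0,0]
}}

```text
time: 16.7
tool_pos: [649.9, 99.1, 190.8]
orientation: [0.0, 0.714, 0.7, 0.001]
ft_force: [0.3, -0.1, -0.5]
gripper_width: 68.4
grip_force: 0.0
```

```bash
python3 - <<'E'
from fit import *
go(459,11.3,200,.41)
E
```

```text
at [649.9  99.1 190.8] slide [ -9.16 -18.91  -0.95] w 68.4
roll -0.43 q6 0.13 tooly -0.02 tilt [ 0.     0.001 -1.   ]
```

Request:
{"name": "play_rows", "arguments": {
  "grip": [1,1,1,1,1,1,1,1,1,1,1,1,1],
  "slide": [
    [-0.9,-1.8,0],
    [-1.18,-2.44,0],
    [-1.18,-2.44,0],
    [-1.18,-2.44,0],
    [-1.18,-2.44,0],
    [-1.18,-2.44,0],
    [-1.18,-2.44,0],
    [-1.18,-2.44,0],
    [0,0,0],
    [0,0,0],
    [0,0,0],
    [0,0,0],
    [0,0,0]
  ],
  "roll": [0,0,0,0,0,0,0,0,-0.14,-0.14,-0.14,0,0]
}}

```text
time: 18.0
tool_pos: [458.7, 11.3, 189.3]
orientation: [-0.0, 0.554, 0.832, -0.0]
ft_force: [0.1, 0.4, -1.1]
gripper_width: 85.0
grip_force: 0.0
```

```bash
python3 - <<'E'
from fit import *
go(459,11.3,45,.41)
E
```

```text
at [458.7  11.3 189.3] slide [-0.02  0.05 14.43] w 85.0
roll -0.014 q6 -0.44 tooly 0.396 tilt [ 0.    -0.001 -1.   ]
```

Request:
{"name": "play_rows", "arguments": {
  "grip": [1,1,1,1,1,1,1,0,0,0,0,0,0,0,0,0],
  "slide": [
    [0,0.05,3],
    [0,0,3],
    [0,0,3],
    [0,0,3],
    [0,0,1.5],
    [0,0,0.9],
    [0,0,0],
    [0,0,0],
    [0,0,0],
    [0,0,0],
    [0,0,0],
    [0,0,0],
    [0,0,0],
    [0,0,0],
    [0,0,0],
    [0,0,0]
  ],
  "roll": [-0.01,0,0,0,0,0,0,0,0,0,0,0,0,0,0,0]
}}

```text
time: 19.6
tool_pos: [460.0, 11.5, 46.4]
orientation: [0.001, 0.548, 0.836, 0.0]
ft_force: [-2.3, 1.5, 9.7]
gripper_width: 26.7
grip_force: 58.2
```

Request:
{"name": "play_rows", "arguments": {
  "grip": [0,0,0,0,0,0,0,0],
  "slide": [
    [0,0,-1],
    [0,0,-3],
    [0,0,-3],
    [0,0,-3],
    [0,0,-3],
    [0,0,-1.5],
    [0,0,0],
    [0,0,0]
  ],
  "roll": [0,0,0,0,0,0,0,0]
}}

```text
time: 20.4
tool_pos: [459.4, 11.5, 191.1]
orientation: [0.0, 0.548, 0.836, 0.0]
ft_force: [0.1, 0.1, -2.0]
gripper_width: 26.6
grip_force: 59.2
```

```bash
python3 - <<'E'
from fit import *
go(646.2,-28.8,190,-.021)
E
```

```text
at [459.4  11.5 191.1] slide [-11.14  15.52   0.12] w 26.6
roll 0.431 q6 -0.45 tooly 0.41 tilt [-0.     0.001 -1.   ]
```

Request:
{"name": "play_rows", "arguments": {
  "grip": [0,0,0,0,0,0,0,0,0,0,0,0,0,0],
  "slide": [
    [-0.99,1.38,0],
    [-1.45,2.02,0],
    [-1.45,2.02,0],
    [-1.45,2.02,0],
    [-1.45,2.02,0],
    [-1.45,2.02,0],
    [-1.45,2.02,0],
    [-1.45,2.02,0],
    [0,0,0],
    [0,0,0],
    [0,0,0],
    [0,0,0],
    [0,0,0],
    [0,0,0]
  ],
  "roll": [0,0,0,0,0,0,0,0,0.11,0.11,0.11,0.1,0,0]
}}

```text
time: 21.8
tool_pos: [645.8, -28.8, 189.7]
orientation: [-0.001, 0.713, 0.701, -0.001]
ft_force: [0.0, 0.1, -0.8]
gripper_width: 26.8
grip_force: 59.3
```

```bash
python3 - <<'E'
from fit import *
go(646.2,-28.8,51.5,-.021)
E
```

```text
at [645.8 -28.8 189.7] slide [-1.000e-02  7.000e-02  1.382e+01] w 26.8
roll 0.004 q6 -0.07 tooly -0.017 tilt [ 0.    -0.002 -1.   ]
```

Request:
{"name": "play_rows", "arguments": {
  "grip": [0,0,0,0,0,0,0,0,0,0,0.65,0.65,0.65,0.65,0.65],
  "slide": [
    [0,0,2],
    [0,0,3],
    [0,0,3],
    [0,0,2],
    [0,0,1.5],
    [0,0,1],
    [0,0,0.9],
    [0,0,0.3],
    [0,0,0.15],
    [0,0,0],
    [0,0,0],
    [0,0,0],
    [0,0,0],
    [0,0,0],
    [0,0,0]
  ],
  "roll": [0,0,0,0,0,0,0,0,0,0,0,0,0,0,0]
}}

```text
time: 23.3
tool_pos: [646.3, -28.8, 52.4]
orientation: [0.0, 0.714, 0.7, 0.0]
ft_force: [0.1, 0.4, -1.0]
gripper_width: 55.3
grip_force: 0.0
```

Request:
{"name": "play_rows", "arguments": {
  "grip": [0.65,0.65,0.65,0.65,0.65,0.65,0.65,1],
  "slide": [
    [0,0,-1],
    [0,0,-2],
    [0,0,-3],
    [0,0,-3],
    [0,0,-3],
    [0,0,-2.5],
    [0,0,0],
    [0,0,0]
  ],
  "roll": [0,0,0,0,0,0,0,0]
}}

```text
time: 24.1
tool_pos: [646.5, -28.8, 198.3]
orientation: [0.001, 0.714, 0.7, 0.0]
ft_force: [0.3, -0.3, -1.3]
gripper_width: 68.1
grip_force: 0.0
```

```bash
python3 - <<'E'
from fit import *
go(470.6,-306.8,200,.53)
E
```

```text
at [646.5 -28.8 198.3] slide [-28.14 -17.03  -0.19] w 68.1
roll -0.55 q6 -0.07 tooly -0.02 tilt [-0.     0.001 -1.   ]
```

Request:
{"name": "play_rows", "arguments": {
  "grip": [1,1,1,1,1,1,1,1,1,1,1,1,1,1,1,1,1,1],
  "slide": [
    [-1.74,-1.05,0],
    [-2.4,-1.45,0],
    [-2.4,-1.45,0],
    [-2.4,-1.45,0],
    [-2.4,-1.45,0],
    [-2.4,-1.45,0],
    [-2.4,-1.45,0],
    [-2.4,-1.45,0],
    [-2.4,-1.45,0],
    [-2.4,-1.45,0],
    [-2.4,-1.45,0],
    [-2.4,-1.48,0],
    [0,0,0],
    [0,0,0],
    [0,0,0],
    [0,0,0],
    [0,0,0],
    [0,0,0]
  ],
  "roll": [0,0,0,0,0,0,0,0,0,0,0,0,-0.14,-0.14,-0.14,-0.13,0,0]
}}

```text
time: 25.9
tool_pos: [469.6, -306.7, 196.7]
orientation: [-0.001, 0.499, 0.867, 0.0]
ft_force: [0.1, 0.0, -0.1]
gripper_width: 85.1
grip_force: 0.0
```

```bash
python3 - <<'E'
from fit import *; from cell import vision
go(470.6,-306.8,34,.53)
t=vision.read_camera("top"); s=vision.read_camera("side")
im=[]
for r in (t,s):
    u,v=np.int32(proj(r,[[648,67,30]])[0]); im.append(cv2.resize(r["pixels"][v-70:v+70,u-70:u+70],(395,395),interpolation=cv2.INTER_CUBIC))
cv2.imwrite("pics/p3.png",np.hstack(im))
E
```

```text
at [ 469.6 -306.7  196.7] slide [-0.08  0.09 16.27] w 85.1
roll -0.004 q6 -1.16 tooly 0.526 tilt [ 0.001 -0.001 -1.   ]
```

View pics/p3.png

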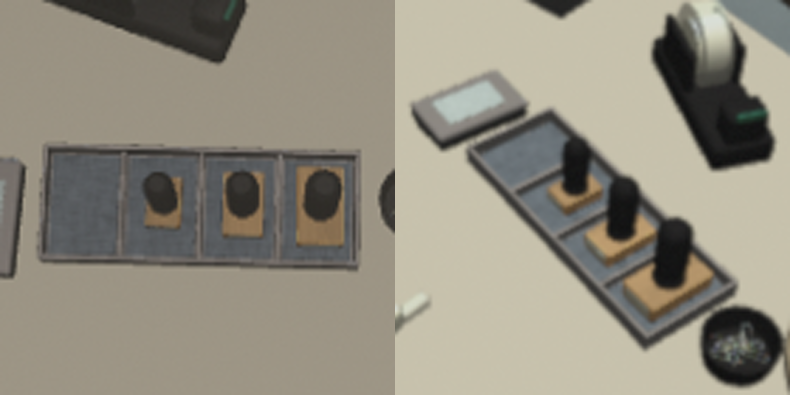

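All three placed stamps stand upright and centred: 41 in bay 2 at (163,202), 52 in bay 3 at (243,204) and 64 in bay 4 at (320,205). Last is stamp 30.

Request:
{"name": "play_rows", "arguments": {
  "grip": [1,1,1,1,1,1,1,1,0,0,0,0,0,0,0,0,0],
  "slide": [
    [-0.08,0.09,3],
    [0,0,3],
    [0,0,3],
    [0,0,3],
    [0,0,2],
    [0,0,1.5],
    [0,0,0.7],
    [0,0,0],
    [0,0,0],
    [0,0,0],
    [0,0,0],
    [0,0,0],
    [0,0,0],
    [0,0,0],
    [0,0,0],
    [0,0,0],
    [0,0,0]
  ],
  "roll": [0,0,0,0,0,0,0,0,0,0,0,0,0,0,0,0,0]
}}

```text
time: 27.7
tool_pos: [471.7, -307.0, 35.4]
orientation: [0.0, 0.497, 0.868, -0.0]
ft_force: [-0.9, 0.3, 4.1]
gripper_width: 20.5
grip_force: 58.7
```

Request:
{"name": "play_rows", "arguments": {
  "grip": [0,0,0,0,0,0,0,0],
  "slide": [
    [0,0,-1],
    [0,0,-3],
    [0,0,-3],
    [0,0,-3],
    [0,0,-3],
    [0,0,-3],
    [0,0,0],
    [0,0,0]
  ],
  "roll": [0,0,0,0,0,0,0,0]
}}

```text
time: 28.5
tool_pos: [471.8, -307.1, 196.3]
orientation: [0.001, 0.497, 0.868, -0.0]
ft_force: [0.1, -0.4, 0.3]
gripper_width: 20.5
grip_force: 58.7
```

```bash
python3 - <<'E'
from fit import *
go(650.2,163.2,195,-.021)
E
```

```text
at [ 471.8 -307.1  196.3] slide [31.56 39.17  0.11] w 20.5
roll 0.551 q6 -1.16 tooly 0.53 tilt [-0.002  0.001 -1.   ]
```

Request:
{"name": "play_rows", "arguments": {
  "grip": [0,0,0,0,0,0,0,0,0,0,0,0,0,0,0,0,0,0,0,0],
  "slide": [
    [0.8,1,0],
    [1.3,1.6,0],
    [1.75,2.17,0],
    [1.75,2.17,0],
    [1.75,2.17,0],
    [1.75,2.17,0],
    [1.75,2.17,0],
    [1.75,2.17,0],
    [1.75,2.17,0],
    [1.75,2.17,0],
    [1.75,2.17,0],
    [1.75,2.17,0],
    [1.75,2.17,0],
    [1.75,2.17,0],
    [1.75,2.17,0],
    [1.75,2.17,0],
    [1.75,2.17,0],
    [1.75,2.17,0],
    [1.46,1.85,0],
    [0,0,0]
  ],
  "roll": [0,0,0,0,0,0,0,0,0,0,0,0,0,0,0,0,0,0,0,0]
}}

```text
time: 30.5
tool_pos: [649.7, 166.6, 193.7]
orientation: [-0.001, 0.496, 0.868, -0.0]
ft_force: [0.7, 0.1, -0.8]
gripper_width: 20.7
grip_force: 58.7
```

Request:
{"name": "play_rows", "arguments": {
  "grip": [0,0,0,0,0,0,0],
  "slide": [
    [0,0,0],
    [0,0,0],
    [0,0,0],
    [0,0,0],
    [0,0,0],
    [0,0,0],
    [0,0,0]
  ],
  "roll": [0.11,0.11,0.11,0.11,0.11,0,0]
}}

```text
time: 31.2
tool_pos: [649.3, 163.2, 194.6]
orientation: [-0.0, 0.713, 0.701, -0.001]
ft_force: [0.1, -0.1, -0.4]
gripper_width: 20.5
grip_force: 58.7
```

```bash
python3 - <<'E'
from fit import *
go(650.2,163.2,40.5,-.021)
E
```

```text
at [649.3 163.2 194.6] slide [1.000e-02 1.100e-01 1.541e+01] w 20.5
roll 0.004 q6 0.22 tooly -0.017 tilt [-0.    -0.001 -1.   ]
```

Request:
{"name": "play_rows", "arguments": {
  "grip": [0,0,0,0,0,0,0,0,0,0,0.65,0.65,0.65,0.65,0.65],
  "slide": [
    [0,0,2],
    [0,0,3],
    [0,0,3],
    [0,0,3],
    [0,0,2],
    [0,0,1],
    [0,0,0.9],
    [0,0,0.35],
    [0,0,0.2],
    [0,0,0],
    [0,0,0],
    [0,0,0],
    [0,0,0],
    [0,0,0],
    [0,0,0]
  ],
  "roll": [0,0,0,0,0,0,0,0,0,0,0,0,0,0,0]
}}

```text
time: 32.7
tool_pos: [650.0, 163.3, 40.9]
orientation: [0.0, 0.714, 0.7, 0.0]
ft_force: [0.1, 0.1, 0.1]
gripper_width: 55.4
grip_force: 0.0
```

Request:
{"name": "play_rows", "arguments": {
  "grip": [0.65,0.65,0.65,0.65,0.65,0.65,0.65,0.65,0.65,0.65,0.65,0.65,0.65,0.65],
  "slide": [
    [0,0,-1],
    [0,0,-2],
    [0,0,-3],
    [0,0,-3],
    [0,0,-3],
    [0,0,-2.5],
    [3,-1,0],
    [3,-1,0],
    [3,-1,0],
    [3,-1,0],
    [3,-1,0],
    [3,-1,0],
    [0,0,0],
    [0,0,0]
  ],
  "roll": [0,0,0,0,0,0,0,0,0,0,0,0,0,0]
}}

```text
time: 34.1
tool_pos: [593.3, 345.0, 186.3]
orientation: [0.0, 0.714, 0.701, 0.0]
ft_force: [0.2, -1.2, 1.1]
gripper_width: 55.8
grip_force: 0.0
```

```bash
python3 - <<'E'
from fit import *; from cell import vision
t=vision.read_camera("top"); s=vision.read_camera("side")
im=[]
for r in (t,s):
    u,v=np.int32(proj(r,[[648,67,30]])[0]); im.append(cv2.resize(r["pixels"][v-70:v+70,u-70:u+70],(395,395),interpolation=cv2.INTER_CUBIC))
cv2.imwrite("pics/p4.png",np.hstack(im))
E
```

```text
(no output)
```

View pics/p4.png

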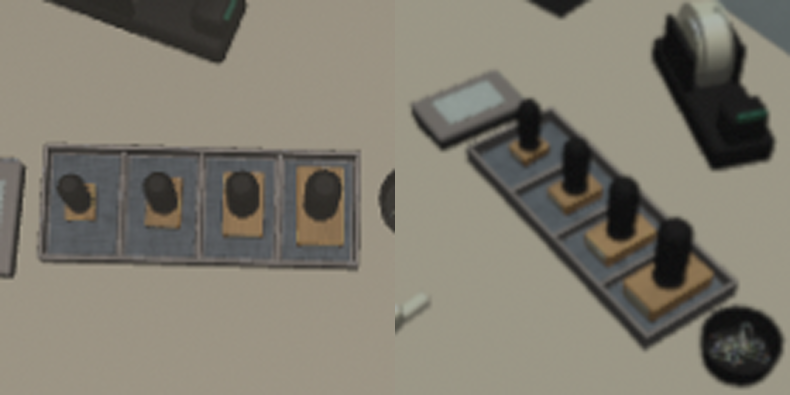

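Stamp 30 stands in bay 1 at (80,202), long side along the bay, and the ink pad is unmoved. I hand the job in.

```bash
python3 -c "
from cell import arm
print(arm.close_job())"
```

```text
the job is handed in; nothing more can be done
None
```

All four stamps are in the tray by size, 30 next to the ink pad through to 64 in the farthest bay; the last pictures show each upright and centred in its bay, and the job is handed in (no verdict was returned).

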